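# Put the check weights back after the balance check

### The job

The morning balance check is done and the four check weights still stand in a pile on the balance pan. Take the pile down from the top, one weight at a time, and put each weight flat into the seat of its own open case, the one whose seat is its size: the 50 g weight first, then the 100 g, the 200 g and last the 500 g. Set them down rather than drop them, and leave the dropper bottle standing where it is.

Things in the scene. Friction and masses are not known exactly. Their poses are not given: they have to be found in the camera images.
- weight_50: 50 g check weight: a plain flat-topped brass cylinder 22 mm across and 15.5 mm high, with a shallow groove round its side. At the start it is at the top of the pile (on the 100 g weight). Origin at the centre of its underside, z up. It is not held to its neighbours; the weights' centres in the pile may lie up to 3 mm off one another.
- weight_100: 100 g check weight: a plain flat-topped steel cylinder 32 mm across and 16 mm high, with a shallow groove round its side. At the start it is second from the top (on the 200 g weight). Origin at the centre of its underside, z up. It is not held to its neighbours; the weights' centres in the pile may lie up to 3 mm off one another.
- weight_200: 200 g check weight: a plain flat-topped brass cylinder 44 mm across and 15.5 mm high, with a shallow groove round its side. At the start it is third from the top (on the 500 g weight). Origin at the centre of its underside, z up. It is not held to its neighbours; the weights' centres in the pile may lie up to 3 mm off one another.
- weight_500: 500 g check weight: a plain flat-topped steel cylinder 58 mm across and 24 mm high, with a shallow groove round its side. At the start it is at the bottom of the pile, on the balance pan. Origin at the centre of its underside, z up. It is not held to its neighbours; the weights' centres in the pile may lie up to 3 mm off one another.
- case_50: open case of the 50 g weight, fixed: round black plastic base of a screw case, 48 mm across, its collar 40 mm, 18 mm high. Its round seat has a blue felt floor 12 mm above the counter (6 mm deep), 30 mm across, 34 mm at the mouth; the weight sticks out 9.5 mm. Origin at the centre of its underside, z up. The cases differ only in size and stand in any of four places.
- case_100: open case of the 100 g weight, fixed: round black plastic base of a screw case, 58 mm across, its collar 50 mm, 18 mm high. Its round seat has a blue felt floor 12 mm above the counter (6 mm deep), 40 mm across, 44 mm at the mouth; the weight sticks out 10 mm. Origin at the centre of its underside, z up. The cases differ only in size and stand in any of four places.
- case_200: open case of the 200 g weight, fixed: round black plastic base of a screw case, 70 mm across, its collar 62 mm, 18 mm high. Its round seat has a blue felt floor 12 mm above the counter (6 mm deep), 52 mm across, 56 mm at the mouth; the weight sticks out 9.5 mm. Origin at the centre of its underside, z up. The cases differ only in size and stand in any of four places.
- case_500: open case of the 500 g weight, fixed: round black plastic base of a screw case, 84 mm across, its collar 76 mm, 18 mm high. Its round seat has a blue felt floor 12 mm above the counter (6 mm deep), 66 mm across, 70 mm at the mouth; the weight sticks out 18 mm. Origin at the centre of its underside, z up. The cases differ only in size and stand in any of four places.
- balance: compact white laboratory balance, 195 x 150 mm, fixed, with a flat round steel pan 112 mm across whose top is 52 mm above the counter. Origin on the counter under the pan's centre; its -x side carries the sloping display and keys. The pan does not move.
- dropper: full brown glass dropper bottle with a black dropper cap, 31 mm across and 85 mm high, standing loose on the counter between the balance and the cases. Origin at the centre of its underside, z up. It is not part of the job and must stay where it stands.

How it is judged:
By the outcome, as a careful person would: the job done as asked, in the order asked, and still so for the second after the job is handed in, with the robot touching nothing.
It also fails if it takes over 96 s, if anything falls off the work surface, if the arm or the gripper's body presses on something with over 40 N, if the wrist force passes 120 N, or if a joint passes its speed limit or range.

### The arm

A 7-joint arm with a two-finger parallel gripper is mounted at the origin on a cart in front of the work surface, level with it; the furniture and walls round the work are solid. World frame = base frame: x ahead of the robot, y to its left, z up, the work surface at z = 0. Lengths are in mm, angles in rad, forces in N, time in s.
With the tool pointing down it reaches from about 400 to 875 mm from the base axis. Payload 19.3 kg.
Tool frame: the origin (TCP) lies at the very end of the fingers, on their centre line; the grasp point (between the pads) lies 19 mm behind it (grip_point_offset is the z of the grasp point in the tool frame, in mm); z points along the fingers, x is the direction in which the jaws open and shut, and the axes are right-handed (so a half turn about z gives the same grasp; the last joint's range is limited). The gripper opens to 85 mm and grips with 20 to 120 N. Pads are 22 mm wide; open, the fingers measure 114 mm over their backs; the gripper's body (76 mm by 85 mm) begins 54 mm behind the grasp point. The pads swing forward as they close: fully open they stand 13 mm farther back than shut.
Start: joints at [1.099, 0.521, -0.036, 1.599, 0.021, 1.021, -0.113], TCP at [244.394, -575.227, 231.291] pointing down, gripper open.
Joint ranges: [-2.91, 2.91], [-0.3, 2.13], [-1.5, 1.42], [0.17, 2.43], [-1.26, 4.41], [0.16, 1.93], [-2.52, 2.52]. Speed limits (rad/s): [1.89, 1.89, 2.39, 2.39, 3.01, 3.01, 3.01].

### API

Orientations are given as a 3x3 rotation matrix whose columns are the frame's x, y, z axes.
In Python, from workcell import movep, movel, goto_joints, open_gripper, clamp, wait, inverse_kinematics, read_state, camera, PlanningError, finish_job, grip_point_offset gives the robot as it stands. Calls block until the motion is done:
- movep(position, orientation): joint-space move of the TCP to a pose.
- movel(position, frame=None, max_speed=150, guard=None): straight line of the TCP; frame=None keeps the orientation; max_speed is the mean speed in mm/s. With guard (N) it stops when the force on the tool has changed by that much, and returns True; else False.
- goto_joints(angles): joint-space move.
- open_gripper() and clamp(): open the fingers fully, or close them until they stop; the grip force is fixed at half the most.
- wait(seconds).
- inverse_kinematics(position, orientation): joint angles nearest the present ones, or None.
- read_state(): the state.
- camera(name): name is "scene" or "top"; returns a dict with "image" (480x640x3 uint8, blue, green, red), "range_z" (480x640 float32, mm along the optical axis (not along the pixel's ray), 0 where there is no reading), "fx", "fy", "cx", "cy" (pixels), "dist_coeffs" ([k1, k2, p1, p2, k3] as OpenCV has them; the pictures are not rectified), "cam_to_world" (4x4, takes a point from camera to world coordinates). Camera axes: x right, y up, looking along -z (the intrinsics and any distortion apply to the point x, -y, -z); pixel columns grow to the right and rows downward; lengths in mm; the calibration is good to about 2 mm. A picture is of the moment at which its call begins.
A pose or a line that the arm cannot do raises PlanningError and nothing moves.
- finish_job(): hands the job in, once; it reports no verdict.
The state is a dict: "time": time; "qpos": joint angles; "qvel": joint speeds; "joint_efforts": joint torques, N m; "eef_pos": TCP position; "tool_rot": TCP orientation; "ft_force": force on the tool from outside, world axes, zero at the start; "torque": the same for the moment, N m; "finger_gap": finger opening in mm.
Only numpy, scipy, OpenCV 4.12 (cv2) and the standard library are available. Lean on these libraries where they do the work, as an engineer would, in place of code of your own. Each camera call takes 0.05 s, during which the arm holds its last target. There are 200 camera calls.

## Working session

There is one attempt and no reset: what is moved stays moved. The work goes in short steps, each a Python script; the robot and the scene stay as the last script left them, time stands still between calls to the robot, and variables do not carry over. Pictures are saved under pics/ and viewed, about 12 in all and at most 16, crops included, and the job is handed in when it is done.

```bash
ls; mkdir -p pics; cat > h.py <<'E'
import numpy as np, cv2
from workcell import *
def pts(c):
    h,w=c["range_z"].shape
    K=np.array([[c["fx"],0,c["cx"]],[0,c["fy"],c["cy"]],[0,0,1.]])
    v,u=np.mgrid[0:h,0:w]
    n=cv2.undistortPoints(np.stack([u,v],-1).reshape(-1,1,2).astype(np.float64),K,np.array(c["dist_coeffs"])).reshape(h,w,2)
    z=c["range_z"].astype(float)
    P=np.stack([n[...,0]*z,-n[...,1]*z,-z],-1)
    T=np.array(c["cam_to_world"])
    W=P@T[:3,:3].T+T[:3,3]; W[z<=0]=np.nan
    D=np.stack([n[...,0],-n[...,1],-np.ones((h,w))],-1)@T[:3,:3].T
    return W,D,T[:3,3]
def onplane(D,o,z): # world xy of each pixel's ray at height z
    return o[:2]+D[...,:2]*((z-o[2])/D[...,2])[...,None]
E
python3 - <<'E'
from h import *
import pickle
s=read_state(); print(s["time"],s["eef_pos"],s["tool_rot"],s["finger_gap"],grip_point_offset)
for n in("scene","top"):
    c=camera(n); pickle.dump(c,open(n+"0.pkl","wb")); cv2.imwrite(f"pics/{n}0.png",c["image"])
    print(n,c["fx"],c["dist_coeffs"],np.round(c["cam_to_world"],3).tolist())
E
```

```text
pics
0.0 [ 244.24948714 -574.91499855  230.71926391] [[ 3.91060492e-01 -9.20364828e-01 -5.24878162e-04]
 [-9.20364244e-01 -3.91060837e-01  1.03898381e-03]
 [-1.16150345e-03  7.67735736e-05 -9.99999323e-01]] 85.14944495417531 -18.700000000000003
scene 457.35645990856966 [-0.06270087  0.          0.          0.          0.        ] [[-0.482, 0.695, -0.534, 57.202], [-0.876, -0.381, 0.294, 296.521], [0.001, 0.609, 0.793, 749.529], [0.0, 0.0, 0.0, 1.0]]
top 624.1551226116684 [-0.077653  0.        0.        0.        0.      ] [[-0.02, 0.99, -0.137, 350.097], [-1.0, -0.02, -0.003, 20.957], [-0.006, 0.137, 0.991, 1138.651], [0.0, 0.0, 0.0, 1.0]]
```

View pics/scene0.png

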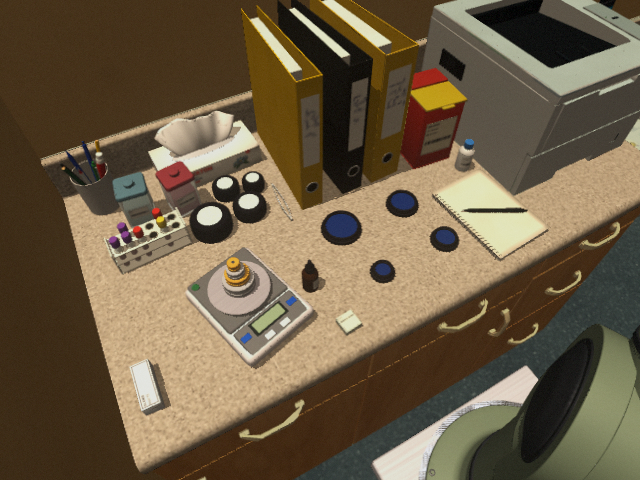

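View pics/top0.png

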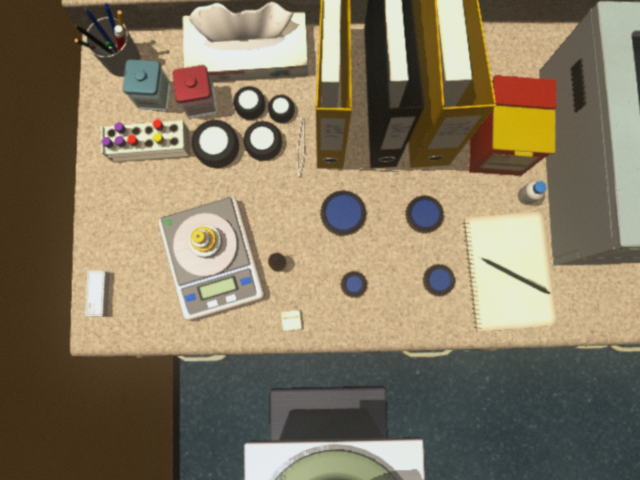

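The top view shows the pile at (204,238) and the dropper at (277,262). By size, the felt seats are 500 at (343,213), 200 at (425,213), 100 at (438,280) and 50 at (353,284). Both views agree. Next I'll turn these into positions.

```bash
cat > meas.py <<'E'
from h import *
def felt(c):
    W,D,o=pts(c); im=c["image"].astype(int); xy=onplane(D,o,18.)
    m=((im[...,0]>im[...,2]+25)&(im[...,0]>im[...,1]+15)).astype(np.uint8)
    out=[]
    for k in cv2.findContours(m,cv2.RETR_EXTERNAL,cv2.CHAIN_APPROX_NONE)[0]:
        if cv2.contourArea(k)<150: continue
        q=xy[k[:,0,1],k[:,0,0]].astype(np.float32)
        (x,y),(a,b),_=cv2.fitEllipse(q); 
        if 400<x<900 and abs(a-b)<15: out.append((round(x,1),round(y,1),round(a,1),round(b,1)))
    return sorted(out,key=lambda t:-t[2])
def tops(c,zs,near,r=60):
    "min enclosing circle of range points at each height band"
    W,D,o=pts(c); res=[]
    d=np.hypot(W[...,0]-near[0],W[...,1]-near[1])<r
    for z in zs:
        m=d&(W[...,2]>z-5)
        q=onplane(D,o,z)[m].astype(np.float32)
        if len(q)<5: res.append(None); continue
        (x,y),rr=cv2.minEnclosingCircle(q)
        res.append((round(x,1),round(y,1),"diam",round(2*rr,1),"z",round(float(np.nanmedian(W[...,2][m&(W[...,2]<z+5)])),1)))
    return res
E
python3 - <<'E'
from meas import *
import pickle
for n in("top","scene"):
    c=pickle.load(open(n+"0.pkl","rb")); W,D,o=pts(c)
    print(n,*felt(c),sep="\n ")
    u,v=((204,238) if n=="top" else (235,262))
    p=W[v,u]; print(" pile px",p.round(1))
    print(*tops(c,[123,107.5,91.5,76],p),sep="\n ")
    u,v=((277,262) if n=="top" else (311,268)); p=W[v,u];print(" dropper",p.round(1), tops(c,[80],p,30))
    print(" counter z",np.nanmedian(W[300:310,380:400,2]) if n=="top" else "")
from scipy.spatial.transform import Rotation as R
E
```

```text
top
 (561.7, -27.4, 63.0, 63.7)
 (556.3, -177.2, 49.0, 49.1)
 (434.4, -197.8, 36.6, 37.8)
 (430.1, -43.1, 26.9, 28.1)
 pile px [503.9 208.8 115.6]
(506.1, 218.2, 'diam', 22.4, 'z', 121.3)
 (505.6, 217.4, 'diam', 31.7, 'z', 106.4)
 (506.6, 216.3, 'diam', 44.3, 'z', 89.8)
 (506.1, 216.6, 'diam', 58.4, 'z', 74.8)
 dropper [467.   91.1  64.5] [(470.5, 93.5, 'diam', 7.7, 'z', 81.4)]
 counter z -1.1731354258740794
scene
 (559.3, -24.8, 59.9, 63.6)
 (554.2, -174.4, 45.8, 48.5)
 (431.9, -195.3, 34.5, 37.0)
 pile px [502.7 215.8 124. ]
(503.9, 219.4, 'diam', 23.6, 'z', 122.6)
 (506.6, 217.9, 'diam', 40.8, 'z', 107.1)
 (510.2, 214.6, 'diam', 56.6, 'z', 91.2)
 (512.8, 218.8, 'diam', 75.8, 'z', 75.7)
 dropper [465.2  94.   67.8] [(469.5, 94.5, 'diam', 12.0, 'z', 80.6)]
 counter z
```

```bash
cat >> h.py <<'E'
CASE={50:(430.5,-43.4),100:(434.9,-199.0),200:(557.4,-178.2),500:(562.8,-27.7)}
def rot(yaw):
    c,s=np.cos(yaw),np.sin(yaw); return np.array([[c,s,0],[s,-c,0],[0,0,-1.]])
E
python3 - <<'E'
from h import *
import pickle
W,_,_=pts(pickle.load(open("top0.pkl","rb")))
m=W[...,2]>140
for ylo in range(-500,300,80):
    k=m&(W[...,1]>ylo)&(W[...,1]<ylo+80)&(W[...,0]>250)
    if k.sum()>5: print(ylo,"minx",np.nanmin(W[...,0][k]).round(),"maxz",np.nanmax(W[...,2][k]).round())
for nm,p in dict(pile=(506,217,130),**{str(k):(*v,20) for k,v in CASE.items()}).items():
    for z in (p[2],190):
      for d in (0,45,90,135,180,225,270,315):
        q=inverse_kinematics((p[0],p[1],z),rot(np.radians(d)))
        print(nm,z,d,None if q is None else np.round(q,2).tolist()) if z==190 or q is None else 0
E
```

```text
-500 minx 455.0 maxz 277.0
-420 minx 455.0 maxz 276.0
-340 minx 618.0 maxz 179.0
-260 minx 646.0 maxz 321.0
-180 minx 645.0 maxz 320.0
-100 minx 647.0 maxz 321.0
-20 minx 647.0 maxz 321.0
pile 190 0 [0.18, 0.63, -1.0, 1.81, 0.61, 1.05, -1.06]
pile 190 45 [0.17, 0.63, -0.99, 1.81, 0.61, 1.05, -0.27]
pile 190 90 [0.24, 0.69, -1.11, 1.8, 0.69, 1.1, 0.44]
pile 190 135 [0.31, 0.78, -1.27, 1.8, 0.81, 1.2, 1.14]
pile 190 180 [0.31, 0.78, -1.27, 1.8, 0.81, 1.2, 1.92]
pile 190 225 [-1.06, 0.59, 0.8, 1.87, -0.53, 0.91, -2.36]
pile 190 270 [-0.11, 0.5, -0.56, 1.82, 0.33, 0.91, -2.38]
pile 190 315 [0.06, 0.56, -0.8, 1.81, 0.48, 0.98, -1.73]
50 190 0 [0.43, 0.32, -0.56, 2.1, 0.24, 0.78, -0.28]
50 190 45 [0.54, 0.34, -0.7, 2.1, 0.31, 0.8, 0.44]
50 190 90 [0.65, 0.38, -0.85, 2.09, 0.39, 0.83, 1.14]
50 190 135 [0.92, 0.56, -1.27, 2.08, 0.65, 0.98, 1.66]
50 190 180 [-0.83, 0.5, 1.08, 2.16, -0.61, 0.83, -2.51]
50 190 225 [0.03, 0.28, -0.08, 2.12, 0.03, 0.74, -2.43]
50 190 270 [0.19, 0.29, -0.27, 2.11, 0.11, 0.75, -1.72]
50 190 315 [0.31, 0.3, -0.41, 2.11, 0.17, 0.76, -1.0]
100 190 0 [0.66, 0.37, -0.45
[... 603 characters left out ...]
1.28, 1.71, 0.85, 1.26, 1.86]
200 190 180 [-0.26, 0.61, 0.7, 1.78, -0.48, 0.93, -2.5]
200 190 225 [0.12, 0.51, 0.12, 1.76, -0.08, 0.88, -2.08]
200 190 270 [0.26, 0.51, -0.08, 1.75, 0.05, 0.89, -1.41]
200 190 315 [0.38, 0.51, -0.24, 1.74, 0.15, 0.91, -0.71]
500 190 0 [0.35, 0.52, -0.57, 1.79, 0.34, 0.93, -0.36]
500 190 45 [0.45, 0.56, -0.72, 1.78, 0.44, 0.97, 0.34]
500 190 90 [0.49, 0.58, -0.78, 1.78, 0.48, 0.99, 1.09]
500 190 135 [0.75, 0.81, -1.27, 1.77, 0.82, 1.22, 1.59]
500 190 180 [-0.78, 0.85, 1.23, 1.84, -0.9, 1.14, -2.36]
500 190 225 [-0.06, 0.47, 0.0, 1.81, -0.0, 0.86, -2.41]
500 190 270 [0.08, 0.48, -0.18, 1.8, 0.11, 0.87, -1.73]
500 190 315 [0.23, 0.5, -0.4, 1.79, 0.24, 0.9, -1.06]
```

```bash
python3 - <<'E'
from h import *
import pickle
Y=rot(np.pi/2)
movep((430,-200,240),Y); print(read_state()["time"])
movel((505,218.8,160),max_speed=300)
s=read_state(); print(s["time"],s["eef_pos"],s["qpos"].round(2) if hasattr(s["qpos"],"round") else s["qpos"],s["finger_gap"],s["ft_force"])
c=camera("scene"); pickle.dump(c,open("scene1.pkl","wb")); cv2.imwrite("pics/scene1.png",cv2.resize(c["image"][120:400,100:420],None,fx=2.4,fy=2.1))
W,_,_=pts(c)
for sg in(-1,1):
    k=(abs(W[...,0]-505)<25)&(sg*(W[...,1]-218.8)>30)&(sg*(W[...,1]-218.8)<75)&(W[...,2]>128)
    if k.any(): print(sg,k.sum(),"tip z",np.percentile(W[...,2][k],[0,2,5]).round(1))
E
```

```text
1.6583
3.25 [505.13371788 217.5269296  160.11257196] [ 0.02  0.59 -0.74  1.84  0.5   0.91  0.61] 85.40744534917583 [-0.27649101 -0.40503799 -0.26235831]
-1 1177 tip z [172.5 181.7 190. ]
1 2850 tip z [172.7 192.2 215.9]
```

View pics/scene1.png

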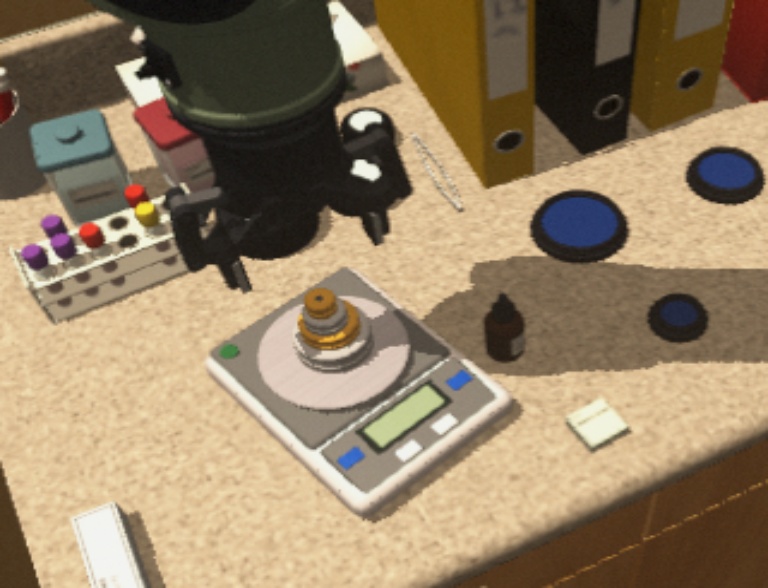

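The open tips stand about 12.5 mm behind the TCP, so the TCP is defined with the jaws shut. Next is the 50 g cycle.

```bash
cat >> h.py <<'E'
Y=rot(np.pi/2)
BOT={500:52.,200:76.,100:91.5,50:107.5}
DZ={50:7.2,100:6.8,200:5.2,500:6.}   # TCP above the weight's underside when gripped
DIA={50:22,100:32,200:44,500:58}
def st(tag):
    s=read_state(); print(tag,"t",round(s["time"],2),"pos",np.round(s["eef_pos"],1),"gap",round(s["finger_gap"],1),"F",np.round(s["ft_force"],1)); return s
def pick(w,xy):
    movel((*xy,BOT[w]+DZ[w]+25),Y,max_speed=250)
    movel((*xy,BOT[w]+DZ[w]),max_speed=80); wait(.15); st("at grasp")
    clamp(); s=st("clamped")
    if abs(s["finger_gap"]-DIA[w])>3: return False
    p=s["eef_pos"]
    movel((*xy,BOT[w]+DZ[w]+15),max_speed=60); movel((*xy,180),max_speed=250); s=st("lifted")
    return abs(s["finger_gap"]-DIA[w])<3
def place(w,dx=0,dy=0):
    x,y=CASE[w]; x+=dx; y+=dy; z=12+DZ[w]
    movel((x,y,180),max_speed=300)
    movel((x,y,z+12),max_speed=200); wait(.3); st("hover")
    hit=movel((x,y,z-4),max_speed=25,guard=4); s=st(f"hit {hit} want z {z}")
    return hit and s["eef_pos"][2]<z+3
def release(w):
    x,y=CASE[w]; open_gripper(); st("open"); movel((*read_state()["eef_pos"][:2],190),max_speed=200)
E
python3 - <<'E'
from h import *
ok=pick(50,(505.2,218.6)); print(ok)
if ok:
    ok=place(50); print(ok)
    c=camera("scene"); cv2.imwrite("pics/place50.png",cv2.resize(c["image"][170:330,280:480],None,fx=3,fy=3))
E
```

```text
at grasp t 4.16 pos [505.3 218.8 115. ] gap 85.4 F [-0.  -0.2 -0.1]
clamped t 4.8 pos [505.3 218.6 115. ] gap 18.8 F [-1.6 -1.8  6.4]
False
```

```bash
python3 - <<'E'
from h import *
st("now")
c=camera("scene"); cv2.imwrite("pics/g50.png",cv2.resize(c["image"][210:320,180:300],None,fx=6,fy=5,interpolation=cv2.INTER_CUBIC))
E
```

```text
now t 4.8 pos [505.3 218.6 115. ] gap 18.8 F [-1.6 -1.8  6.4]
```

View pics/g50.png

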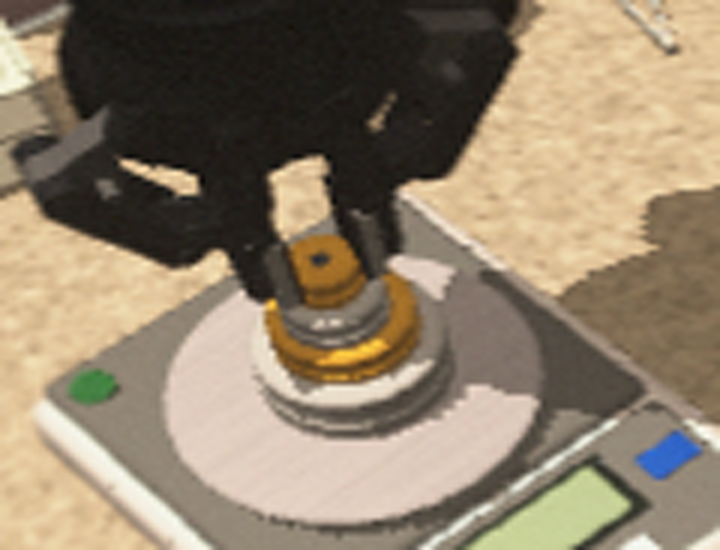

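The pads hold the 50 g weight at its diameter, with the tips clear of the 100 g. The 18.8 mm reading is the fingers toeing in under grip force. I'll loosen the gap check and carry on.

```bash
sed -i 's/abs(s\["finger_gap"\]-DIA\[w\])>3/not -6<s["finger_gap"]-DIA[w]<2/; s/return abs(s\["finger_gap"\]-DIA\[w\])<3/return -6<s["finger_gap"]-DIA[w]<2/' h.py
python3 - <<'E'
from h import *
import pickle
movel((505.2,218.6,130),max_speed=60); movel((505.2,218.6,180),max_speed=250); s=st("lifted")
if s["finger_gap"]>16:
    print(place(50))
    c=camera("scene"); pickle.dump(c,open("scene2.pkl","wb"))
    cv2.imwrite("pics/place50.png",np.vstack([cv2.resize(c["image"][k],(600,290)) for k in((slice(230,320),slice(290,480)),(slice(220,310),slice(150,340)))]))
E
```

```text
lifted t 5.61 pos [505.6 218.6 180.7] gap 18.7 F [-0.1  0.  -2. ]
hover t 7.86 pos [430.8 -43.6  31.7] gap 18.6 F [ 0.1  0.  -0.5]
hit True want z 19.2 t 8.36 pos [430.5 -43.4  19.4] gap 18.1 F [-2.7 -0.6 15.9]
True
```

View pics/place50.png

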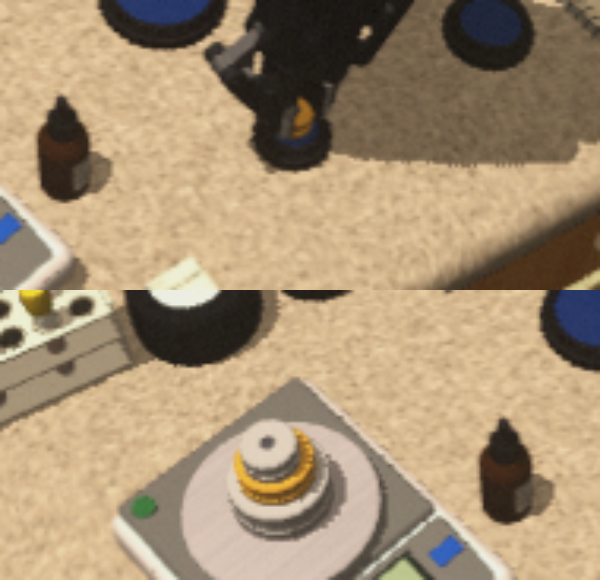

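```bash
sed -i 's/max_speed=25,guard=4/max_speed=12,guard=3/; s/z+12),max_speed=200/z+7),max_speed=180/' h.py
cat >> meas.py <<'E'
def look(n,tag,w,box=None):
    import pickle
    c=camera(n); pickle.dump(c,open(tag+".pkl","wb"))
    print(n,"seat",tops(c,[12+{50:15.5,100:16,200:15.5,500:24}[w]],CASE[w],40), "pile",tops(c,[107.5,91.5,76],(505.5,217.5),45))
    return c
E
python3 - <<'E'
from meas import *
release(50); movel((460,60,190),max_speed=300)
c=look("top","t50",50); st("")
cv2.imwrite("pics/t50.png",cv2.resize(c["image"][190:310,150:370],None,fx=3.5,fy=3.5))
E
```

```text
open t 9.07 pos [430.4 -43.6  19.4] gap 85.5 F [ 0.  -0.1 -0. ]
top seat [(504.5, -98.1, 'diam', 157.5, 'z', nan)] pile [(505.5, 217.4, 'diam', 31.9, 'z', 106.0), (506.3, 216.7, 'diam', 44.1, 'z', 90.1), (506.3, 216.8, 'diam', 58.0, 'z', 74.6)]
 t 10.62 pos [459.4  59.9 189. ] gap 85.6 F [-0.6 -0.8 -0.3]
  return np.nanmean(a, axis, out=out, keepdims=keepdims)
```

View pics/t50.png

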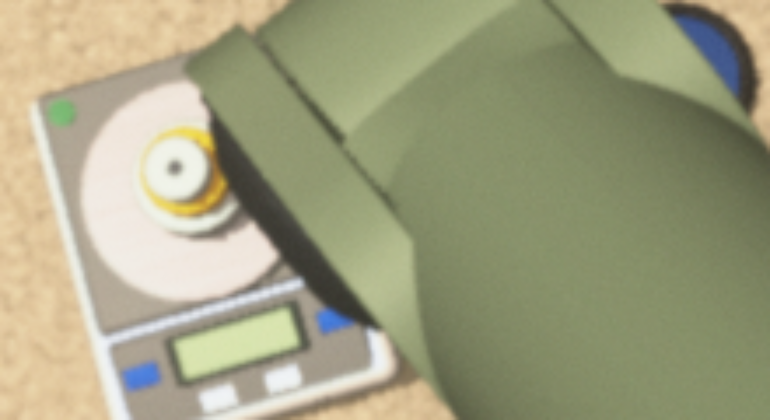

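The pile hasn't moved and the 100 g now stands free on top. In this view the arm hides the 50 g seat, so I'll check it with the scene camera on the way. Next is the 100 g.

```bash
python3 - <<'E'
from meas import *
xy=(505.0,217.8)
movel((*xy,150),Y,max_speed=250)
c=look("scene","s50",50)
cv2.imwrite("pics/s50.png",cv2.resize(c["image"][235:305,340:430],None,fx=6,fy=6,interpolation=cv2.INTER_CUBIC))
ok=pick(100,xy)
if ok: print(place(100))
E
```

```text
scene seat [(430.4, -41.2, 'diam', 23.0, 'z', 27.0)] pile [(1003.0, 122.4, 'diam', 1052.9, 'z', 107.1), (1019.7, 120.0, 'diam', 1093.4, 'z', 91.2), (1033.2, 117.8, 'diam', 1138.0, 'z', 75.5)]
at grasp t 12.37 pos [505.1 218.   98.6] gap 85.2 F [-0.3 -0.1  0.2]
clamped t 12.94 pos [505.1 217.8  98.7] gap 29.1 F [-1.6 -2.3 10. ]
lifted t 13.76 pos [505.2 217.7 180.5] gap 28.7 F [-0.2  0.2 -1.4]
hover t 16.62 pos [ 435.1 -199.3   26.3] gap 29.3 F [-0.4  0.3 -1.5]
hit True want z 18.8 t 17.23 pos [ 434.9 -199.    19.2] gap 28.7 F [-2.1  0.   9.6]
True
```

View pics/s50.png

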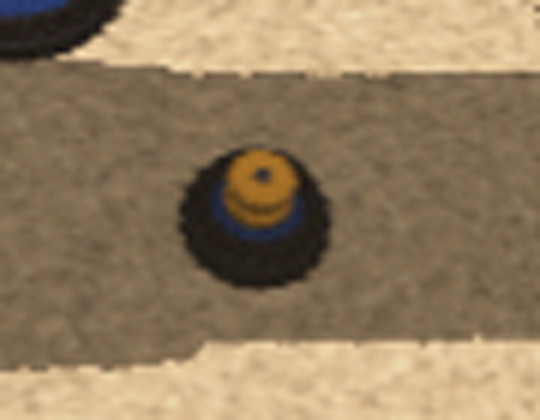

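The 50 g sits flat in its seat with its top at z≈27. Releasing the 100 g and continuing with the 200 g.

```bash
python3 - <<'E'
from meas import *
release(100); movel((440,0,190),max_speed=300)
t=look("top","t100",100)
xy=tops(t,[91.5],(505.5,217.5),45)[0]; xy=(505.8,217.0)
movel((*xy,150),Y,max_speed=250)
c=look("scene","s100",100)
cv2.imwrite("pics/s100.png",np.hstack([cv2.resize(t["image"][190:310,150:300],(400,320)),cv2.resize(c["image"][200:280,400:500],(400,320))]))
E
```

```text
open t 17.82 pos [ 434.6 -198.9   19. ] gap 85.6 F [ 0.7 -0.1 -0.2]
top seat [(441.3, -205.5, 'diam', 23.9, 'z', 26.2)] pile [None, (506.5, 216.3, 'diam', 44.5, 'z', 90.1), (506.2, 216.7, 'diam', 58.2, 'z', 74.5)]
scene seat [(434.5, -196.0, 'diam', 34.7, 'z', 27.5)] pile [(1030.3, 140.7, 'diam', 1007.1, 'z', nan), (1019.0, 116.7, 'diam', 1093.6, 'z', 91.3), (1033.2, 115.9, 'diam', 1137.1, 'z', 75.7)]
  return np.nanmean(a, axis, out=out, keepdims=keepdims)
```

View pics/s100.png

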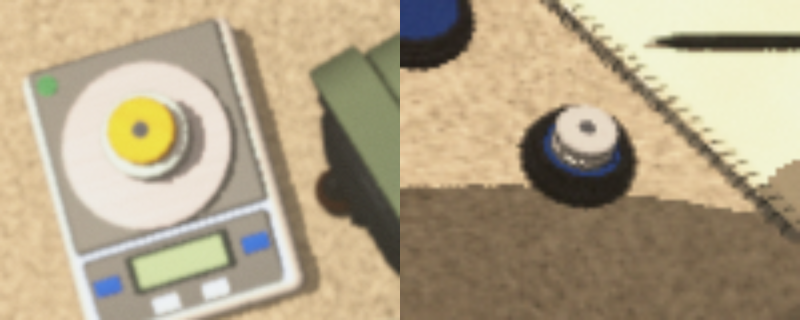

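The 100 g is flat in its seat, top at about 27.5. The 200 g is free at (506.5, 216.3).

```bash
python3 - <<'E'
from meas import *
if pick(200,(506,216.8)) and place(200):
    release(200); movel((440,0,190),max_speed=300)
    t=look("top","t200",200)
    movel((506,217.0,150),Y,max_speed=250)
    c=look("scene","s200",200); st("")
    cv2.imwrite("pics/s200.png",np.hstack([cv2.resize(t["image"][190:310,150:300],(400,320)),cv2.resize(c["image"][160:240,350:450],(400,320))]))
E
```

```text
at grasp t 21.75 pos [506.1 217.   81.5] gap 84.8 F [-1.   0.1 -0.4]
clamped t 22.25 pos [506.1 216.8  81.8] gap 41.2 F [-2.9 -2.  12. ]
lifted t 23.13 pos [506.1 216.5 180.2] gap 41.1 F [ 0.  -0.1 -3.6]
hover t 25.93 pos [ 557.6 -178.4   24.7] gap 40.8 F [ 0.   0.  -2.2]
hit True want z 17.2 t 26.52 pos [ 557.4 -178.2   17.9] gap 40.9 F [-1.9  0.5  8.9]
open t 27.02 pos [ 556.9 -178.2   17.4] gap 85.5 F [-0.6  0.6 -1. ]
top seat [(557.6, -178.4, 'diam', 43.4, 'z', 26.5)] pile [None, None, (506.1, 216.5, 'diam', 58.5, 'z', 74.6)]
scene seat [(556.0, -176.2, 'diam', 47.1, 'z', 27.4)] pile [(1031.1, 142.0, 'diam', 1008.1, 'z', nan), (1055.4, 138.2, 'diam', 1033.2, 'z', nan), (1034.1, 117.4, 'diam', 1138.3, 'z', 75.6)]
 t 30.07 pos [506.1 215.4 150.1] gap 85.2 F [-0.9  0.1 -0.4]
  return np.nanmean(a, axis, out=out, keepdims=keepdims)
```

View pics/s200.png

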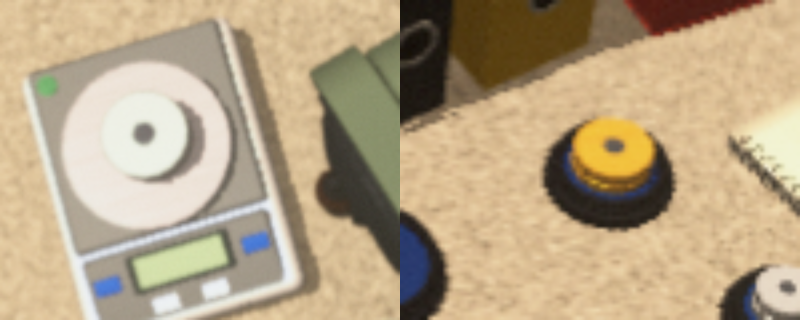

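The 200 g is flat and centred, and only the 500 g is left.

```bash
python3 - <<'E'
from meas import *
if pick(500,(505.8,217.0)) and place(500):
    release(500); movel((480,120,200),max_speed=250)
    t=camera("top"); c=look("scene","s500",500); st("")
    print([ (w,tops(c,[z],CASE[w],40)) for w,z in((50,27.5),(100,28),(200,27.5))])
    cv2.imwrite("pics/s500.png",np.hstack([cv2.resize(t["image"][180:320,250:480],(400,260)),cv2.resize(c["image"][160:300,280:480],(400,260))]))
E
```

```text
at grasp t 31.11 pos [505.9 217.1  58.3] gap 85.1 F [-0.8  0.8  0.6]
clamped t 31.51 pos [506.  217.2  58.7] gap 55.7 F [-3.7 -1.7 12.5]
lifted t 32.48 pos [505.5 216.3 178.9] gap 55.8 F [ 0.3 -1.  -6.6]
hover t 34.78 pos [563.1 -27.8  25.5] gap 55.7 F [ 0.2 -0.3 -5.8]
hit True want z 18.0 t 35.37 pos [562.8 -27.7  18.7] gap 55.6 F [-1.3 -0.7  7.9]
open t 35.77 pos [562.1 -27.8  18.1] gap 85.4 F [-0.2 -0.2  0. ]
scene seat [(560.5, -27.1, 'diam', 60.0, 'z', 35.8)] pile [(1034.0, 47.5, 'diam', 893.6, 'z', nan), (1058.3, 41.3, 'diam', 915.9, 'z', nan), (1081.9, 35.3, 'diam', 937.4, 'z', nan)]
 t 37.71 pos [480.5 118.6 199.6] gap 85.5 F [ 0.5 -0.3  1. ]
[(50, [(430.1, -40.7, 'diam', 23.8, 'z', 26.8)]), (100, [(434.4, -196.1, 'diam', 34.7, 'z', 27.5)]), (200, [(556.3, -175.9, 'diam', 46.8, 'z', 27.3)])]
  return np.nanmean(a, axis, out=out, keepdims=keepdims)
```

View pics/s500.png

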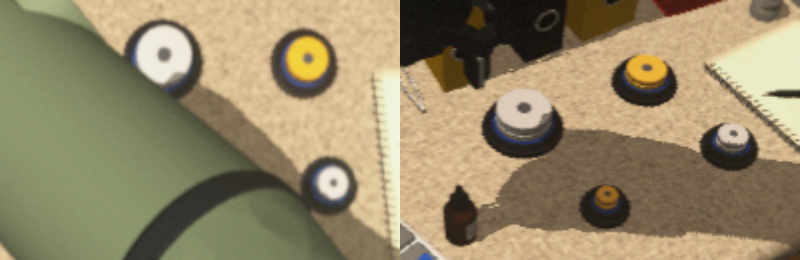

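All four weights sit flat in their cases. The dropper stands at scene pixel ≈(310,270), where it started, and the gripper is open and clear at z=200.

```bash
python3 - <<'E'
from h import *
import pickle
c=pickle.load(open("s500.pkl","rb")); W,_,_=pts(c); print("dropper",W[268,311].round(1))
print(finish_job())
E
```

```text
dropper [466.2  93.5  66.1]
the job is handed in; nothing more can be done
None
```

The four weights came off the pile from the top in the order 50, 100, 200 and 500 g. Each was lowered under a force guard into its own case and released, and I handed the job in at about 38 s of the 96 s allowed.

**Weights:** in the last scene view all four sit flat. Their measured tops are at 26.8, 27.5, 27.3 and 35.8 mm, against 27.5, 28, 27.5 and 36 mm expected. Each is inside its seat, within the roughly 2–3 mm by which the two cameras disagree.

**Dropper:** it stands where it was. The same pixel gives (466, 94) mm, against (465, 94) mm at the start.

**Checks that disagreed:**
- **Gap check:** my first finger-gap check failed on the 50 g weight, reading 18.8 mm for a 22 mm diameter. A picture showed a good grip, so I put it down to the fingers toeing in and loosened the check. The other grips also read about 3 mm low.
- **First set-down:** the 50 g weight touched down at about 16 N, harder than intended. I slowed the rest, which read 8–10 N.
- **Top camera:** the arm hid the 50 g seat and part of the 500 g case in the top view, so I checked those two only with the scene camera.

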